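Lock the drain rack and hang up the sample baskets

TASK

Lock the drain rack first: take the key from its holder, push its blade fully into the slot of the rack's lock screw and turn it clockwise until the slot points at the white marks, then stand the key back in its holder. Only once the rack is locked, lift the aluminium baskets and hang every one by its handle from the rack, one basket to a hook, hanging free and still. Do not disturb the glassware, bottles and brush standing about.

Things in the scene. Friction and masses are not known exactly. Their poses are not given: they have to be found in the camera images.
- rack: Fixed rack: base plate 150x400x8 mm; crossbar (16 dia) at local x +75, z 235, on two end posts; three level prongs (10 dia) run from it towards -x (the robot) to upturned tips at x -77, tip tops 18 above the prong tops; nothing is higher. Lock housing, 88 dia x 52 high, at x -70, y +250. Origin on the table below hook2; y along the crossbar, z up. Position and yaw vary.
- hook1 (a point): Point on top of the right-most prong (rack y -125), 240 mm above the table; axes of the rack. The prong is free from 66 mm behind it (+x, crossbar) to 65 mm before it (-x, where the tip turns up; it ends 82 mm before).
- hook2 (a point): The same point on the middle hook (local y = 0).
- hook3 (a point): The same point on the left hook (local y = +125).
- lock (a joint): Angle of the captive slotted lock screw (steel, 68 mm dia, flush in its housing, too flush for fingers). 0: slot along the rack's x (open). Turns clockwise seen from above to a stop at 1.57: slot along the rack's y, at the white marks on the housing (locked). Starts at 0 to 0.25, stays where left, takes about 0.06 N m.
- lock_slot (a point): Centre of the mouth of the slot in the lock screw, 53 mm above the table; its x axis runs along the slot and turns with the screw. Slot 36 mm long, 10 mm wide, 22 mm deep.
- key: Loose key, upright in its holder. Origin: centre of the blade's bottom edge, z up the shaft. Blade 30 (x) x 6 (y) x 18 mm high; collar 50 dia from z 18 to 26 (rests on the surface when the blade is fully in); shaft 16 dia; black grip 50 (x) x 24 (y) from z 65 to 115. 0.18 kg.
- holder: Fixed grey key holder, block 80 (x) x 70 (y) x 40 mm high, with a slot in its top centre 39 (x) x 13 (y), 30 deep. Origin: centre of its underside. Position and yaw vary. The key stands with its blade in the slot, collar on the top (key origin 22 mm above the table, key x along holder x, either way round).
- basket1: Loose aluminium basket, open box 70 (x) x 90 (y) x 55 mm high, with a rigid bail: uprights at y +-43 carry a flat strap along y, 8 mm thick (x), 90 long, from z 115 to 141. Opening under the strap 82 wide, 60 high. Origin: centre of the underside, z up. 0.15 to 0.3 kg. May be absent (2 or 3 are present).
- bail1 (a point): Middle of the underside of basket1's bail strap (115 mm above its bottom); axes of the basket.
- basket2: Loose aluminium basket, open box 70 (x) x 90 (y) x 55 mm high, with a rigid bail: uprights at y +-43 carry a flat strap along y, 8 mm thick (x), 90 long, from z 115 to 141. Opening under the strap 82 wide, 60 high. Origin: centre of the underside, z up. 0.15 to 0.3 kg. May be absent (2 or 3 are present).
- bail2 (a point): Middle of the underside of basket2's bail strap (115 mm above its bottom); axes of the basket.
- basket3: Loose aluminium basket, open box 70 (x) x 90 (y) x 55 mm high, with a rigid bail: uprights at y +-43 carry a flat strap along y, 8 mm thick (x), 90 long, from z 115 to 141. Opening under the strap 82 wide, 60 high. Origin: centre of the underside, z up. 0.15 to 0.3 kg. May be absent (2 or 3 are present).
- bail3 (a point): Middle of the underside of basket3's bail strap (115 mm above its bottom); axes of the basket.
- amber_bottle: Bystander, not to be disturbed: amber glass bottle, 60 dia x 130 mm.
- jar: Bystander, not to be disturbed: clear glass jar with white lid, 68 dia x 75 mm.
- vial: Bystander, not to be disturbed: clear vial with white cap, 36 dia x 65 mm.
- dish: Bystander, not to be disturbed: shallow glass dish, 70 dia x 18 mm.
- beaker: Bystander, not to be disturbed: glass beaker, 68 dia x 85 mm.
- flask: Bystander, not to be disturbed: white plastic bottle with blue cap, 72 dia x 150 mm.
- brush: Bystander, not to be disturbed: hand brush lying flat, about 170 mm.
Not all that is in view belongs to the job. What is meant by the key is not pink, and is the smaller of those in its own colour.

How it is judged:
On the way, in this order (a step that is already met when the one before it is completed fails the run):
1. the key's blade is fully in the slot of the lock, which is still open (horizontal distance between key and lock_slot below 0.009 m and z of key in the frame of lock_slot below -0.01 m and angle between key's own z axis and vertical below 0.2 rad and angle between the x axis of key and the x axis of lock_slot, either way round below 0.4 rad and value of joint lock below 0.7 rad), for 0.1 s.
2. the lock has been turned to its locked mark with the key still in the slot (horizontal distance between key and lock_slot below 0.009 m and z of key in the frame of lock_slot below -0.01 m and angle between key's own z axis and vertical below 0.2 rad and angle between the x axis of key and the x axis of lock_slot, either way round below 0.4 rad and value of joint lock above 1.3 rad), for 0.1 s.
At the end, for the whole second after the job is handed in: Lock past 1.3 rad. Each basket hangs by its bail on its own prong: strap middle within 32 mm sideways and 66 mm along of the hook point, -6 to +14 mm high, leaning under 0.35 rad, still, bails 55 mm apart crosswise. Key upright in its holder: within 12 mm of centre, blade bottom under 30 mm (value of joint lock above 1.3 rad and ((x of bail1 in the frame of hook1 between -0.066 and 0.066 m and y of bail1 in the frame of hook1 between -0.032 and 0.032 m and z of bail1 in the frame of hook1 between -0.006 and 0.014 m) or (x of bail1 in the frame of hook2 between -0.066 and 0.066 m and y of bail1 in the frame of hook2 between -0.032 and 0.032 m and z of bail1 in the frame of hook2 between -0.006 and 0.014 m) or (x of bail1 in the frame of hook3 between -0.066 and 0.066 m and y of bail1 in the frame of hook3 between -0.032 and 0.032 m and z of bail1 in the frame of hook3 between -0.006 and 0.014 m)) and angle between each of basket1, basket2, basket3's own z axis and vertical below 0.35 rad and linear speed of each of basket1, basket2, basket3 below 0.06 m/s and ((x of bail2 in the frame of hook1 between -0.066 and 0.066 m and y of bail2 in the frame of hook1 between -0.032 and 0.032 m and z of bail2 in the frame of hook1 between -0.006 and 0.014 m) or (x of bail2 in the frame of hook2 between -0.066 and 0.066 m and y of bail2 in the frame of hook2 between -0.032 and 0.032 m and z of bail2 in the frame of hook2 between -0.006 and 0.014 m) or (x of bail2 in the frame of hook3 between -0.066 and 0.066 m and y of bail2 in the frame of hook3 between -0.032 and 0.032 m and z of bail2 in the frame of hook3 between -0.006 and 0.014 m)) and ((x of bail3 in the frame of hook1 between -0.066 and 0.066 m and y of bail3 in the frame of hook1 between -0.032 and 0.032 m and z of bail3 in the frame of hook1 between -0.006 and 0.014 m) or (x of bail3 in the frame of hook2 between -0.066 and 0.066 m and y of bail3 in the frame of hook2 between -0.032 and 0.032 m and z of bail3 in the frame of hook2 between -0.006 and 0.014 m) or (x of bail3 in the frame of hook3 between -0.066 and 0.066 m and y of bail3 in the frame of hook3 between -0.032 and 0.032 m and z of bail3 in the frame of hook3 between -0.006 and 0.014 m)) and (y of bail1 in the frame of bail2 above 0.055 m or y of bail1 in the frame of bail2 below -0.055 m) and (y of bail1 in the frame of bail3 above 0.055 m or y of bail1 in the frame of bail3 below -0.055 m) and (y of bail2 in the frame of bail3 above 0.055 m or y of bail2 in the frame of bail3 below -0.055 m) and horizontal distance between key and holder below 0.012 m and height (world z) of key below 0.03 m and angle between key's own z axis and vertical below 0.15 rad and linear speed of key below 0.03 m/s); the robot touches nothing.
It fails at once if a basket is lifted before the rack is locked (value of joint lock below 1.2 rad and height (world z) of any of basket1, basket2, basket3 above 0.05 m).
It fails at once if a bystander is pushed more than 40 mm or tipped over (distance of any of amber_bottle, jar, vial, dish, beaker, flask, brush from where it was at the start of the episode above 0.04 m or angle between any of amber_bottle, jar, vial, dish, beaker, flask's own z axis and vertical above 0.7 rad).
Of basket1, basket2, basket3 only 2 to 3 are there at a start; the rules pass over those that are not, and their reading is None.
At some moment in a run one of basket1, basket2, basket3 may be knocked a few centimetres aside while the robot is not near it.
It also fails if it takes over 208 s, if anything falls off the work surface, if the arm or the gripper's body presses on something with over 40 N, if the wrist force passes 120 N, or if a joint passes its speed limit or range.

ROBOT

A 6-joint arm with a two-finger parallel gripper is mounted at the origin on the work surface. World frame = base frame: x ahead of the robot, y to its left, z up, the work surface at z = 0. Lengths are in m, angles in rad, forces in N, time in s.
With the tool pointing down it reaches from about 0.3 to 0.775 m from the base axis. Payload 14.6 kg.
Tool frame: the origin (TCP) lies midway between the tips of the shut fingers; the grasp point (between the pads) lies 19 mm behind it (ctrl.pinch_z is the z of the grasp point in the tool frame, in m); z points along the fingers, y is the line along which they close (so a half turn about z gives the same grasp; the last joint's range is limited). The gripper opens to 94 mm and grips with 3 to 60 N. Pads are 16 mm wide; open, the fingers measure 119 mm over their backs; the gripper's body (75 mm by 177 mm) begins 78 mm behind the grasp point.
Start: joints at [1.188, 0.3, 1.521, -0, 1.321, -0.067], TCP at [0.171, 0.523, 0.205] pointing down, gripper open.
Joint ranges: [-3.03, 3.03], [-0.79, 2.21], [0.23, 2.52], [-1.04, 4.18], [0, 3.07], [-2.55, 2.55]. Speed limits (rad/s): [2.22, 2.22, 2.57, 3.14, 3.14, 3.14].

INTERFACE

Orientations are given as [roll, pitch, yaw] about the fixed x, y, z axes, in that order (R = Rz(yaw) Ry(pitch) Rx(roll)).
In Python, from station import ctrl, camera, ticket gives the robot as it stands. The module is installed in compiled form; this text tells all that it offers.
- The arm moves only by the shell command python3 -m inch 'ROWS' [FORCE]. ROWS is text: rows parted by semicolons, each of 7 numbers parted by spaces: the opening, from -1 (shut) to 1 (fully open), then the shift along the tool's x, y, z in units of 0.03 m (1.0 is 0.03 m), then the turn, a rotation vector about the tool's x, y, z in units of 10 degrees (1.0 is 10 degrees). In form: grip dx dy dz rx ry rz; .... A call has 1 to 10 rows; each row shifts and turns the commanded pose from where the row before left it, along the tool's axes as they then stand; what a row does not reach is not made up. A row lasts 1/8 s, in which the tool goes at most 62.5 mm and 10.7 degrees, less where a joint would pass 70% of its speed; a pose out of reach is approached as far as the arm can. A call with a number of a shift or a turn outside -1 to 1 is refused whole. A call with a gripper value outside its range is refused whole. The fingers move at their own pace and stop on an object; FORCE is the grip in N (left out, the last holds). Time passes only in rows, so rows that do not move let the fingers close. It gives the time, the measured TCP pose, the force, the opening and the grip force at its end, in the units of the state.
- ctrl.get_obs(): the state, without advancing time (a new reading comes with each control period).
- camera(name): name is "side" or "top" or "wrist"; returns a dict with "img" (400x640x3 uint8, blue, green, red), "range_z" (400x640 float32, m along the optical axis (not along the pixel's ray), 0 where there is no reading), "intrinsics" (3x3 intrinsics, pixels), "k1" (the pictures are not rectified: a ray, as slopes to the right and down, at radius r is drawn at 1 + k1 r^2 times it, then the intrinsics apply), "view" (4x4, takes a point from world to camera coordinates). Camera axes: x right, y down, z forward; pixel columns grow to the right and rows downward; lengths in m; the calibration is good to about 2 mm. A picture is of the moment at which its call begins.
- ticket.hand_in(): hands the job in; it is judged then, once.
The state is a dict: "time_s": time; "qpos": joint angles; "joint_vel": joint speeds; "tau": joint torques, N m; "ee_pos": TCP position; "eef_rot": TCP orientation; "force": force on the tool from outside, world axes, zero at the start; "moment": the same for the moment, N m; "grip_width": finger opening in m; "grip_force": force on a finger pad.
Only numpy, scipy, OpenCV 4.12 (cv2) and the standard library are available. Lean on these libraries where they do the work, as an engineer would, in place of code of your own. Each camera call takes 0.05 s, during which the arm holds its last target. There are 200 camera calls.

## Working session

There is one attempt and no reset: what is moved stays moved. The work goes in short steps, Python scripts to look and compute and a shell command to move; the robot and the scene stay as the last step left them, time stands still between calls to the robot, and variables do not carry over. Pictures are saved under pics/ and viewed, at most 14 in all, crops included, and the job is handed in when it is done.

```bash
mkdir -p pics
cat > h.py <<'E'
import numpy as np, cv2
from station import ctrl, camera, ticket
from scipy.spatial.transform import Rotation as R
def shot(n,save=None):
    c=camera(n)
    if save: cv2.imwrite(f'pics/{save}.png',c['img'])
    return c
def cloud(c):
    z=c['range_z']; h,w=z.shape; K=c['intrinsics']
    u,v=np.meshgrid(np.arange(w),np.arange(h))
    P=und(c,np.stack([u,v],-1).reshape(-1,2)).reshape(h,w,2)
    X=np.dstack([P*z[...,None],z]); V=np.linalg.inv(c['view'])
    return X@V[:3,:3].T+V[:3,3]
def und(c,uv):
    K=c['intrinsics']; uv=np.asarray(uv,float).reshape(-1,2)
    d=(uv-[K[0,2],K[1,2]])/[K[0,0],K[1,1]]; s=d.copy()
    for _ in range(8): s=d/(1+c['k1']*(s**2).sum(1,keepdims=True))
    return s
def onplane(c,uv,z):
    s=und(c,uv); V=np.linalg.inv(c['view']); d=np.c_[s,np.ones(len(s))]@V[:3,:3].T; o=V[:3,3]
    return o+d*((z-o[2])/d[:,2])[:,None]
def proj(c,X):
    X=np.asarray(X,float).reshape(-1,3); p=X@c['view'][:3,:3].T+c['view'][:3,3]; s=p[:,:2]/p[:,2:]
    s=s*(1+c['k1']*(s**2).sum(1,keepdims=True)); K=c['intrinsics']; return s*[K[0,0],K[1,1]]+[K[0,2],K[1,2]]
def st():
    o=ctrl.get_obs(); return o
E
python3 - <<'E'
from h import *
for n in('top','side','wrist'):
    c=shot(n,n+'0'); V=np.linalg.inv(c['view']); print(n,V[:3,3].round(3),V[:3,2].round(2),c['k1'],c['intrinsics'][0,0],(c['range_z']>0).mean())
o=st();print({k:np.round(v,3) for k,v in o.items()}, ctrl.pinch_z)
E
```

```text
top [ 0.337 -0.074  1.473] [ 0.14  0.02 -0.99] -0.07526274582672486 408.0329960180469 0.99596875
side [0.471 0.95  0.913] [ 0.04 -0.8  -0.6 ] -0.04247578252922698 434.0625442420193 0.99612109375
wrist [0.102 0.544 0.386] [ 0.24 -0.08 -0.97] -0.0221745687703495 294.1758013846572 0.9960703125
{'time_s': np.float64(0.15), 'qpos': array([ 1.188,  0.3  ,  1.521, -0.   ,  1.321, -0.067]), 'joint_vel': array([ 0.002,  0.   , -0.001, -0.001, -0.001,  0.001]), 'tau': array([-2.0000e-03, -5.3196e+01, -3.5282e+01,  7.1000e-02,  2.3000e-02,
       -0.0000e+00]), 'ee_pos': array([0.171, 0.523, 0.205]), 'eef_rot': array([-3.141, -0.   ,  2.826]), 'force': array([ 0.599,  0.073, -0.325]), 'moment': array([-0.043,  0.014,  0.004]), 'grip_force': np.float64(0.0), 'grip_width': np.float64(0.094)} -0.0188
```

View pics/top0.png

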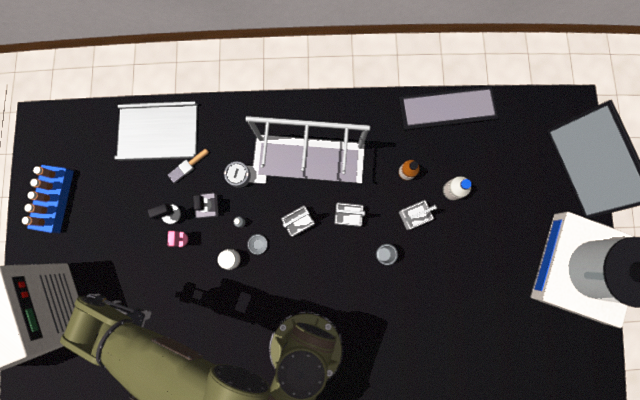

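View pics/side0.png

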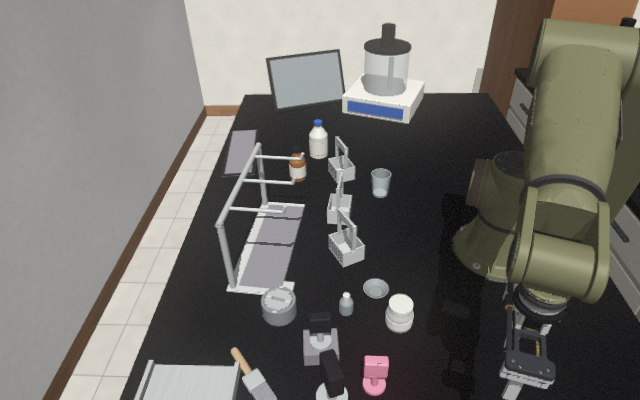

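The top view shows three baskets at (298,221), (350,214) and (417,214), the rack at (307,150) and the lock at (236,173). There are three key-like things:
- black at (162,211) in the top view and (330,370) in the side view, on a white disc
- black at (205,203) in the top view and (320,330) in the side view, in the grey block
- pink at (177,239) in the top view

The key should be the smaller black one. I'll enlarge a crop to check.

Run:
```python
from h import *
a=cv2.imread('pics/side0.png')[260:400,230:430]; b=cv2.imread('pics/top0.png')[150:270,140:300]
a=cv2.resize(a,(400,280),interpolation=2); a=cv2.resize(a,(800*200//400,280)); b=cv2.resize(b,(373,280),interpolation=2)
cv2.imwrite('pics/crop1.png',np.hstack([a,b]))
for n in('top','side'):
    c=shot(n); P=cloud(c); np.savez(f'{n}0.npz',P=P,img=c['img'])
    pts={'top':[(162,211),(152,211),(205,203),(177,239),(236,173)],'side':[(318,322),(325,358),(335,380),(320,343),(375,362),(279,296)]}[n]
    for u,v in pts: print(n,u,v,P[v,u].round(3),c['img'][v,u])
```

```text
top 162 211 [0.481 0.46  0.156] [72 68 72]
top 152 211 [0.482 0.494 0.154] [72 66 69]
top 205 203 [0.518 0.347 0.047] [116 115 116]
top 177 239 [0.391 0.431 0.089] [ 66  52 100]
top 236 173 [0.626 0.239 0.035] [95 94 94]
side 318 322 [0.512 0.363 0.127] [45 43 42]
side 325 358 [0.494 0.468 0.155] [52 49 50]
side 335 380 [0.474 0.512 0.152] [51 48 50]
side 320 343 [0.51  0.362 0.049] [196 198 195]
side 375 362 [0.393 0.449 0.113] [188 166 236]
side 279 296 [0.618 0.23  0.054] [198 199 196]
```

View pics/crop1.png

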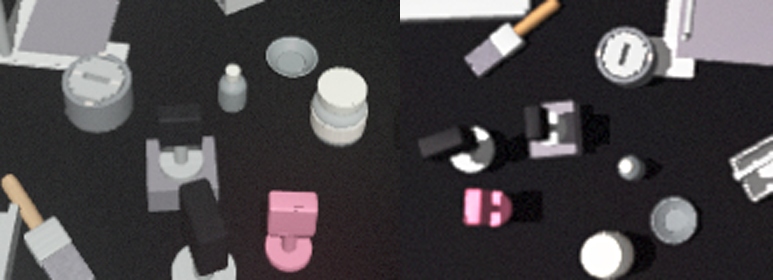

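The crop confirms it: the smaller black-gripped key stands in the grey holder, at (180,130) in the crop, which is (320,330) in the side view. The bigger black one on the left is not in the holder. I'll raise the arm and move over that area so the wrist camera can see it.

```bash
python3 -m inch '1 0 0 -1 0 0 0;1 0 0 -1 0 0 0;1 0 0 -1 0 0 0;1 0 0 -1 0 0 0;1 -1 -0.4 0 0 0 0;1 -1 -0.4 0 0 0 0;1 -1 -0.4 0 0 0 0;1 -1 -0.4 0 0 0 0;1 -1 -0.4 0 0 0 0;1 -1 -0.4 0 0 0 0' && python3 -m inch '1 -1 -0.4 0 0 0 0;1 -1 -0.4 0 0 0 0;1 -1 -0.4 0 0 0 0;1 -1 -0.4 0 0 0 0;1 0 0 0 0 0 -0.9;1 0 0 0 0 0 -0.9;1 0 0 0 0 0 0;1 0 0 0 0 0 0'
python3 - <<'E'
from h import *
c=shot('wrist','w1');np.savez('w1.npz',P=cloud(c),img=c['img'])
E
```

```text
time_s: 1.5
ee_pos: [0.3203, 0.3977, 0.3254]
eef_rot: [-3.142, -0.0, 2.826]
force: [-0.2, -0.4, -0.2]
grip_width: 0.0942
grip_force: 0.0
time_s: 2.5
ee_pos: [0.4187, 0.3156, 0.3254]
eef_rot: [-3.142, -0.0, 3.137]
force: [0.6, 0.1, 0.1]
grip_width: 0.094
grip_force: 0.0
```

View pics/w1.png

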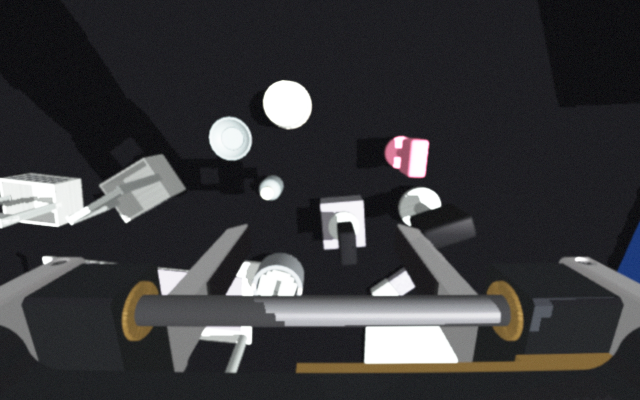

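The wrist view shows the holder at (343,222) with the key grip at (347,248), the lock at (278,278) partly behind the gripper bar, and the big key at (440,220). I'll step forward for a second view and then measure.

```bash
python3 -m inch '1 -1 -0.3 0 0 0 0;1 -1 -0.3 0 0 0 0;1 -1 -0.3 0 0 0 0;1 -1 0 0 0 0 0;1 0 0 0 0 0 0;1 0 0 0 0 0 0'
python3 - <<'E'
from h import *
c=shot('wrist','w2');np.savez('w2.npz',P=cloud(c),img=c['img'])
from scipy.ndimage import label
for n in('w1','w2','top0','side0'):
    d=np.load(n+'.npz');P=d['P']
    def rect(m,name):
        q=P[m]
        if len(q)<12: print(n,name,len(q));return
        r=cv2.minAreaRect((q[:,:2]*1000).astype(np.float32)); print(n,name,len(q),np.round(r[0],1),np.round(r[1],1),round(r[2],1),'z',np.percentile(q[:,2],[5,50,95]).round(4))
    near=(abs(P[...,0]-.512)<.06)&(abs(P[...,1]-.36)<.06)
    rect(near&(P[...,2]>.131)&(P[...,2]<.142),'griptop')
    rect(near&(P[...,2]>.095)&(P[...,2]<.142),'grip')
    rect(near&(abs(P[...,2]-.04)<.003),'holder')
    rect(near&(abs(P[...,2]-.048)<.003),'collar')
    nl=np.hypot(P[...,0]-.62,P[...,1]-.235)<.07
    rect(nl&(abs(P[...,2]-.053)<.004),'lock')
    rect(nl&(P[...,2]<.045)&(P[...,2]>.025)&(np.hypot(P[...,0]-.62,P[...,1]-.235)<.03),'slot')
E
```

```text
time_s: 3.3
ee_pos: [0.5381, 0.2885, 0.3254]
eef_rot: [-3.142, -0.0, 3.139]
force: [-0.1, 0.2, 0.2]
grip_width: 0.0941
grip_force: 0.0
w1 griptop 598 [510.  349.3] [49.8 23.9] 4.4 z [0.1347 0.1378 0.1391]
w1 grip 751 [510.  349.2] [49.8 24. ] 4.5 z [0.1044 0.1374 0.139 ]
w1 holder 1037 [511.  349.3] [79.3 70.2] 4.8 z [0.0399 0.0414 0.0426]
w1 collar 356 [507.8 348. ] [41.9 49.3] 18.6 z [0.0477 0.0495 0.0506]
w1 lock 1133 [606.  235.7] [86.6 59. ] 89.3 z [0.0512 0.0538 0.0555]
w1 slot 89 [617.  231.6] [46.8 19.2] 9.8 z [0.0312 0.0328 0.0433]
w2 griptop 758 [511.4 348.8] [50.2 23.9] 2.4 z [0.1352 0.1381 0.1395]
w2 grip 895 [511.6 349.1] [50.  24.1] 4.2 z [0.1078 0.1379 0.1395]
w2 holder 1104 [511.7 349.5] [80.4 70.5] 4.3 z [0.04   0.0414 0.0427]
w2 collar 268 [509.  337.1] [24.5 49.5] 77.3 z [0.048  0.0494 0.0507]
w2 lock 1869 [621.  234.9] [85.3 85.4] 89.3 z [0.0517 0.0539 0.0556]
w2 slot 114 [611.6 232.5] [43.5 44.8] 43.0 z [0.0314 0.0329 0.0416]
top0 griptop 93 [511.3 348.3] [47.7 20.7] 1.5 z [0.1339 0.1375 0.1406]
top0 grip 147 [511.2 348.3] [49.3 21.8] 3.1 z [0.1003 0.136  0.1401]
top0 holder 146 [511.6 350.8] [80.6 73.3] 3.7 z [0.0372 0.0406 0.0426]
top0 collar 72 [505.7 343.6] [54.7 76.8] 86.6 z [0.0452 0.0481 0.0506]
top0 lock 333 [621.3 235.5] [87.6 84.1] 87.7 z [0.0499 0.0534 0.0565]
top0 slot 22 [617.9 225.1] [40.3 32.5] 59.1 z [0.0321 0.0343 0.0408]
side0 griptop 213 [510.2 352.6] [48.6 24.6] 2.8 z [0.132  0.1353 0.1378]
side0 grip 431 [510.5 352.8] [49.7 25.7] 4.8 z [0.0991 0.1306 0.1373]
side0 holder 433 [509.8 351.5] [80.2 74.5] 3.6 z [0.0376 0.04   0.0423]
side0 collar 243 [509.8 353.8] [46.8 44.7] 3.5 z [0.0458 0.0481 0.0502]
side0 lock 591 [621.1 240. ] [84.  87.6] 4.5 z [0.0492 0.0515 0.0544]
side0 slot 19 [622.6 230.6] [ 4.3 31.8] 73.3 z [0.0376 0.0413 0.0442]
```

View pics/w2.png

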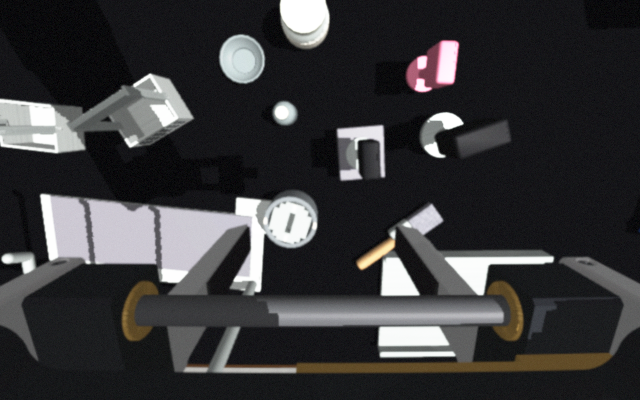

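In the second wrist view the holder is at (361,153), the lock is unobstructed at (291,220) with its slot inside, and the rack plate's left part is at (160,245). Next I'll get the slot centre and direction, and the rack yaw.

Run:
```python
from h import *
c=shot('wrist'); g=cv2.cvtColor(c['img'],6); P=cloud(c)
top=(abs(P[...,2]-.0535)<.004)&(np.hypot(P[...,0]-.621,P[...,1]-.235)<.046)
q=P[top][:,:2]; print('circle',cv2.minEnclosingCircle((q*1000).astype(np.float32)))
v,u=np.where(np.hypot(P[...,0]-.621,P[...,1]-.235)<.05)
X=onplane(c,np.c_[u,v],.053)[:,:2]; cen=np.array([.621,.235])
m=(np.hypot(*(X-cen).T)<.025); gg=g[v,u]
print(np.percentile(gg[m],[5,20,50,80]))
k=m&(gg<120); r=cv2.minAreaRect((X[k]*1000).astype(np.float32)); print('slot',k.sum(),r,X[k].mean(0))
s=np.zeros_like(g);s[v[k],u[k]]=255
crop=cv2.resize(c['img'][185:260,250:335],None,fx=5,fy=5,interpolation=2); crop[...,2]=np.maximum(crop[...,2],cv2.resize(s[185:260,250:335],None,fx=5,fy=5)//2)
cv2.imwrite('pics/lock.png',crop)
# rack from top and side clouds: high points
for n in('top0','side0'):
    P=np.load(n+'.npz')['P']; 
    m=(P[...,2]>.228)&(P[...,2]<.265)&(P[...,0]>.5)&(P[...,0]<.9)&(abs(P[...,1])<.3)
    q=P[m]; print(n,m.sum(),q.min(0).round(3),q.max(0).round(3))
    b=(P[...,2]>.236)&(P[...,2]<.25)&m; q=P[b]
    x0=np.median(q[:,0]); 
    # crossbar: back edge line via far points
    h=q[q[:,0]>np.percentile(q[:,0],50)]
    L=cv2.fitLine(h[:,:2].astype(np.float32),cv2.DIST_HUBER,0,.001,.001).ravel(); print('bar',L)
    # base plate
    bp=(abs(P[...,2]-.008)<.004)&(P[...,0]>.5)&(P[...,0]<.95)&(abs(P[...,1])<.3)&(np.load(n+'.npz')['img'].min(-1)>110)
    r=cv2.minAreaRect((P[bp][:,:2]*1000).astype(np.float32)); print('plate',bp.sum(),r)
```

```text
circle ((622.2607421875, 235.1541748046875), 43.997962951660156)
[129.75 234.   249.   250.  ]
slot 8 ((633.9296264648438, 231.7683868408203), (3.270902395248413, 5.2126994132995605), 88.156005859375) [0.63349291 0.23137376]
top0 1076 [ 0.573 -0.219  0.231] [0.768 0.164 0.264]
bar [ 0.08949695  0.9959871   0.74240565 -0.00145974]
plate 2231 ((656.5339965820312, 9.755096435546875), (460.72412109375, 298.38055419921875), 80.61865997314453)
side0 1172 [ 0.57  -0.224  0.228] [0.766 0.169 0.259]
bar [0.08995167 0.9959461  0.7419932  0.02891683]
plate 3585 ((648.5556030273438, 28.575897216796875), (490.00921630859375, 240.2842559814453), 79.80611419677734)
```

View pics/lock.png

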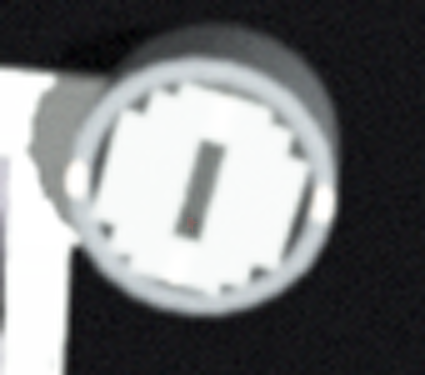

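The crop shows the slot running from (212,145) to (187,235) and the white marks at (78,180) and (323,205). I'll tighten the threshold to measure it.

```bash
cat >> h.py <<'E'
def slot(c,cen=(.6215,.235),z=.053,thr=190):
    g=cv2.cvtColor(c['img'],6); v,u=np.mgrid[0:400,0:640]; v=v.ravel();u=u.ravel()
    X=onplane(c,np.c_[u,v],z)[:,:2]*1000; m=(np.hypot(*(X-np.array(cen)*1000).T)<25)&(g.ravel()<thr)
    s=np.zeros(g.shape,np.uint8); s[v[m],u[m]]=1
    cs,_=cv2.findContours(s,0,2); k=max(cs,key=cv2.contourArea)
    s[:]=0; cv2.drawContours(s,[k],-1,1,-1); q=X[s.ravel()>0]
    L=cv2.fitLine(q.astype(np.float32),2,0,.1,.01).ravel(); r=cv2.minAreaRect(q.astype(np.float32))
    return q.mean(0),np.degrees(np.arctan2(L[1],L[0])),r
E
python3 - <<'E'
from h import *
c=shot('wrist')
for t in(170,190,210): print(slot(c,thr=t))
# white marks
X=cloud(c); 
o=st(); print(o['ee_pos'],o['eef_rot'])
E
```

```text
(array([622.70518325, 234.45199516]), np.float32(-16.334066), ((622.4633178710938, 234.5255126953125), (7.38798189163208, 32.18921661376953), 73.1504135131836))
(array([622.31357578, 234.55223335]), np.float32(-17.113096), ((622.3588256835938, 234.5636749267578), (8.29047679901123, 33.35997772216797), 73.13805389404297))
(array([622.31035239, 234.58106544]), np.float32(-17.062943), ((622.3451538085938, 234.51513671875), (9.181804656982422, 34.29670333862305), 73.39458465576172))
[0.5380032  0.2886148  0.32593771] [3.14134749e+00 5.13509115e-04 3.14016284e+00]
```

```bash
python3 -m inch '0.3 0.45 1 0 0 0 0;0.3 0.45 1 0 0 0 0;0.3 0 0 0 0 0 -0.45;0.3 0 0 0 0 0 0;0.3 0 0 1 0 0 0;0.3 0 0 1 0 0 0;0.3 0 0 1 0 0 0;0.3 0 0 1 0 0 0;0.3 0 0 0 0 0 0'
python3 - <<'E'
from h import *
c=shot('wrist'); P=cloud(c); near=(abs(P[...,0]-.512)<.06)&(abs(P[...,1]-.36)<.06)
for lo,hi,z in((.131,.142,.137),(.037,.0435,.04)):
    q=P[near&(P[...,2]>lo)&(P[...,2]<hi)]; print(len(q),cv2.minAreaRect((q[:,:2]*1000).astype(np.float32)),np.median(q[:,2]))
o=st(); print(o['ee_pos'],np.degrees(o['eef_rot']))
E
```

```text
time_s: 4.58
ee_pos: [0.5111, 0.3477, 0.2039]
eef_rot: [-3.14, -0.003, -3.067]
force: [-0.3, -0.5, 0.5]
grip_width: 0.0611
grip_force: 0.0
1462 ((510.8175048828125, 349.0663146972656), (49.39516067504883, 23.524677276611328), 5.0562334060668945) 0.1381464432115539
2157 ((511.71337890625, 349.33599853515625), (80.57905578613281, 70.01611328125), 4.5156779289245605) 0.04145933737856333
[0.51169829 0.34813268 0.20578846] [-1.79984140e+02 -3.24596619e-02 -1.75681700e+02]
```

```bash
python3 -m inch '0.3 0 0.05 1 0 0 0;0.3 0 0 1 0 0 0;0.3 0 0 1 0 0 0;0.3 0 0 0.7 0 0 0;0.3 0 0 0 0 0 0;-1 0 0 0 0 0 0;-1 0 0 0 0 0 0;-1 0 0 0 0 0 0;-1 0 0 0 0 0 0' 40; python3 -m inch '-1 0 0 -0.5 0 0 0;-1 0 0 -1 0 0 0;-1 0 0 -1 0 0 0;-1 0 0 0 0 0 0'; python3 -c "
from h import *
o=st();print(o['ee_pos'],np.degrees(o['eef_rot']))"
```

```text
time_s: 5.75
ee_pos: [0.5117, 0.35, 0.0948]
eef_rot: [3.141, 0.0, -3.065]
force: [-0.1, -0.2, -0.2]
grip_width: 0.0246
grip_force: 0.0
time_s: 6.25
ee_pos: [0.5125, 0.3504, 0.1723]
eef_rot: [3.14, 0.004, -3.065]
force: [-0.1, 0.5, -2.1]
grip_width: 0.024
grip_force: 40.0
[0.51245292 0.35043704 0.17232281] [ 179.88027267    0.23531195 -175.59064195]
```

```bash
python3 -m inch '-1 -0.675 -0.825 0 0 0 0;-1 -0.675 -0.825 0 0 0 0;-1 -0.675 -0.825 0 0 0 0;-1 -0.675 -0.825 0 0 0 0;-1 -0.675 -0.825 0 0 0 0;-1 0 0 0 0 0 0.7;-1 0 0 0 0 0 0.7;-1 0 0 0 0 0 0.73;-1 0 0 0 0 0 0;-1 0 0 0 0 0 0'
python3 - <<'E'
from h import *
c=shot('wrist','w3'); P=cloud(c); o=st(); print(o['ee_pos'],np.degrees(o['eef_rot']),o['grip_width'])
z0=o['ee_pos'][2]
near=(np.hypot(P[...,0]-.622,P[...,1]-.235)<.035)&(P[...,2]>z0+.034)&(P[...,2]<z0+.05)
q=P[near]; print(len(q),cv2.minAreaRect((q[:,:2]*1000).astype(np.float32)),np.percentile(q[:,2],[5,50,95])-z0)
E
```

```text
time_s: 7.5
ee_pos: [0.6219, 0.2343, 0.1688]
eef_rot: [-3.141, -0.001, 2.85]
force: [0.4, 0.5, -2.2]
grip_width: 0.0237
grip_force: 40.0
[0.62196655 0.23426653 0.16899597] [-1.79980178e+02 -2.90990307e-02  1.63240289e+02] 0.02406014969373151
4248 ((618.6741333007812, 234.67413330078125), (45.27888488769531, 43.88916015625), 25.363788604736328) [0.03759826 0.04307946 0.04588836]
```

View pics/w3.png

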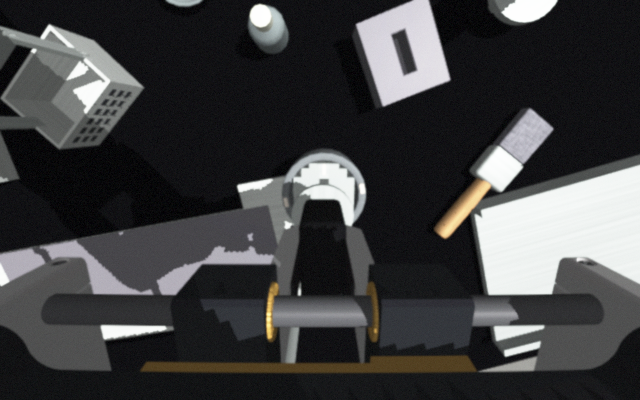

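The view shows the key held, with its grip at (325,240), over the lock at (325,190), and the empty holder slot at (405,52). Now to insert the key.

```bash
python3 - <<'E'
from h import *
c=shot('wrist'); print(slot(c,(.5115,.3495),.041,100),slot(c,(.5115,.3495),.041,80))
E
python3 -m inch '-1 -0.02 0.01 0.75 0 0 0;-1 0 0 0.75 0 0 0;-1 0 0 0 0 0 0;-1 0 0 0.1 0 0 0;-1 0 0 0.1 0 0 0;-1 0 0 0 0 0 0'
```

```text
(array([510.70474335, 349.15043569]), np.float32(4.559438), ((511.09527587890625, 349.1661071777344), (38.22370910644531, 12.443946838378906), 4.736449718475342)) (array([510.55416824, 349.49985394]), np.float32(5.220618), ((511.1789855957031, 349.2436828613281), (37.67571258544922, 11.729506492614746), 4.95648717880249))
time_s: 8.35
ee_pos: [0.6228, 0.2344, 0.1187]
eef_rot: [3.141, 0.0, 2.847]
force: [-0.4, -0.2, -1.9]
grip_width: 0.0234
grip_force: 40.0
```

The blade is entering freely.

```bash
python3 -m inch '-1 0 0 0.15 0 0 0;-1 0 0 0.15 0 0 0;-1 0 0 0 0 0 0' && python3 -m inch '-1 0 0 0.07 0 0 0;-1 0 0 0 0 0 0'
```

```text
time_s: 8.72
ee_pos: [0.6226, 0.2343, 0.1089]
eef_rot: [-3.141, -0.001, 2.847]
force: [-0.0, -0.2, -2.0]
grip_width: 0.024
grip_force: 40.0
time_s: 8.98
ee_pos: [0.623, 0.2344, 0.1077]
eef_rot: [3.141, 0.001, 2.847]
force: [0.5, 0.0, 1.2]
grip_width: 0.024
grip_force: 40.0
```

Collar contact shows in the force (−2.0 to +1.2 N), so the blade is fully in. Turning clockwise.

```bash
python3 -m inch '-1 0 0 0 0 0 0.8;-1 0 0 0 0 0 0.8;-1 0 0 0 0 0 0.8;-1 0 0 0 0 0 0.8;-1 0 0 0 0 0 0.8;-1 0 0 0 0 0 0.8;-1 0 0 0 0 0 0.8;-1 0 0 0 0 0 0.8;-1 0 0 0 0 0 0.8;-1 0 0 0 0 0 0.5' && python3 -m inch '-1 0 0 0 0 0 0;-1 0 0 0 0 0 0' && python3 -c "
from h import *
o=st();print(o['moment'],np.degrees(o['eef_rot']))"
```

```text
time_s: 10.22
ee_pos: [0.6222, 0.2342, 0.1077]
eef_rot: [-3.14, 0.001, 1.499]
force: [-7.0, -2.8, 5.1]
grip_width: 0.0241
grip_force: 40.0
time_s: 10.48
ee_pos: [0.6223, 0.2342, 0.1078]
eef_rot: [-3.141, 0.001, 1.503]
force: [-5.0, -2.6, 4.0]
grip_width: 0.0238
grip_force: 40.0
[-0.71602287  1.346596    0.04412992] [-1.79937498e+02  3.90701865e-02  8.61071935e+01]
```

```bash
python3 -m inch '-1 0 0 0 0 0 0.4;-1 0 0 0 0 0 0.3;-1 0 0 0 0 0 0;-1 0 0 0 0 0 0' && python3 -c "
from h import *
o=st();print(o['moment'],np.degrees(o['eef_rot']))"
```

```text
time_s: 10.98
ee_pos: [0.6222, 0.2341, 0.1078]
eef_rot: [-3.14, 0.001, 1.381]
force: [-6.3, -2.5, 4.6]
grip_width: 0.0238
grip_force: 40.0
[-0.73837613  1.50991766 -0.0120762 ] [-1.79924743e+02  5.49457185e-02  7.91086420e+01]
```

```bash
python3 -m inch '-1 0 0 -0.05 0 0 -0.4;-1 0 0 -0.5 0 0 0;-1 0 0 -0.5 0 0 0;-1 0 0 -1 0 0 0;-1 0 0 -0.6 0 0 0;-1 0 0 0 0 0 0;-1 0 0 0 0 0 0' && python3 -c "
from h import *
o=st();print(o['ee_pos'],o['moment'],np.degrees(o['eef_rot']))"
```

```text
time_s: 11.85
ee_pos: [0.6224, 0.2343, 0.1858]
eef_rot: [-3.14, 0.001, 1.45]
force: [0.2, -0.8, -1.5]
grip_width: 0.0239
grip_force: 40.0
[0.62243157 0.23431181 0.18578021] [-0.04240686  0.09190718 -0.03004197] [-1.79925657e+02  3.50364886e-02  8.30962381e+01]
```

```bash
python3 -m inch '-1 0 0 0 0 0 -1;-1 0 0 0 0 0 -1;-1 0 0 0 0 0 -1;-1 0 0 0 0 0 -1;-1 0 0 0 0 0 -1;-1 0 0 0 0 0 -1;-1 0 0 0 0 0 -1;-1 0 0 0 0 0 -1;-1 0 0 0 0 0 -1;-1 0 0 0 0 0 -1' && python3 -m inch '-1 0 0 0 0 0 -0.14;-1 0.675 0.825 0 0 0 0;-1 0.675 0.825 0 0 0 0;-1 0.675 0.825 0 0 0 0;-1 0.675 0.825 0 0 0 0;-1 0.675 0.825 0 0 0 0;-1 0 0 0 0 0 0;-1 0 0 0 0 0 0'
python3 - <<'E'
from h import *
c=shot('wrist','w4'); o=st(); print(o['ee_pos'],np.degrees(o['eef_rot'])); print(slot(c))
c=shot('top','t4');
E
```

```text
time_s: 13.1
ee_pos: [0.6224, 0.2343, 0.1854]
eef_rot: [-3.141, -0.002, -3.082]
force: [0.3, 0.3, -2.3]
grip_width: 0.024
grip_force: 40.0
time_s: 14.1
ee_pos: [0.5124, 0.3494, 0.1865]
eef_rot: [-3.141, -0.0, -3.065]
force: [0.2, -0.1, -2.5]
grip_width: 0.0238
grip_force: 40.0
[0.51259675 0.34918758 0.18656446] [-1.79982525e+02 -1.27389764e-02 -1.75612667e+02]
(array([625.18037121, 235.4329072 ]), np.float32(-84.94011), ((627.3162231445312, 235.400146484375), (37.10924530029297, 49.37005615234375), 4.638841152191162))
```

View pics/w4.png

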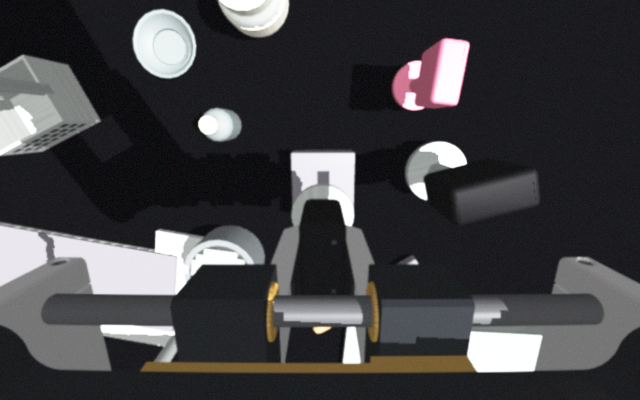

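The key is over the holder slot at (322,180) and the lock is hidden behind the gripper. I'll lower the key into the holder.

```bash
python3 -m inch '-1 0.015 0.015 1 0 0 0;-1 0 0 1 0 0 0;-1 0 0 0.3 0 0 0;-1 0 0 0 0 0 0;-1 0 0 0.2 0 0 0;-1 0 0 0.2 0 0 0;-1 0 0 0 0 0 0' && python3 -m inch '-1 0 0 0.2 0 0 0;-1 0 0 0.1 0 0 0;-1 0 0 0.07 0 0 0;-1 0 0 0 0 0 0'
```

```text
time_s: 15.08
ee_pos: [0.5115, 0.3502, 0.1055]
eef_rot: [-3.141, -0.0, -3.063]
force: [0.0, -0.0, -2.2]
grip_width: 0.0235
grip_force: 40.0
time_s: 15.58
ee_pos: [0.5117, 0.3503, 0.0948]
eef_rot: [3.142, 0.0, -3.063]
force: [-1.4, -0.0, -2.1]
grip_width: 0.0236
grip_force: 40.0
```

Now at the original grasp height: release and back off upward.

```bash
python3 -m inch '-1 0 0 0.03 0 0 0;0.3 0 0 0 0 0 0;0.3 0 0 0 0 0 0;0.3 0 0 0 0 0 0;0.3 0 0 -0.5 0 0 0;0.3 0 0 -1 0 0 0;0.3 0 0 -1 0 0 0;0.3 0 0 -1 0 0 0;0.3 0 0 -1 0 0 0;0.3 0 0 -1 0 0 0' && python3 -m inch '0.3 0 0 -1 0 0 0;0.3 0 0 -1 0 0 0;0.3 0 -1 -1 0 0 0;0.3 0 -1 0 0 0 0;0.3 0 -1 0 0 0 0;0.3 0 -1 0 0 0 0;0.3 0 -1 0 0 0 0;0.3 0 -1 0 0 0 0;0.3 0 -1 0 0 0 0;0.3 0 0 0 0 0 0'
python3 - <<'E'
from h import *
from scipy.cluster.vq import kmeans2
for n in('side','top','wrist'):
    c=shot(n,n+'5'); P=cloud(c); np.savez(n+'5.npz',P=P,img=c['img'])
    near=(abs(P[...,0]-.512)<.06)&(abs(P[...,1]-.35)<.05)&(P[...,2]>.131)&(P[...,2]<.142)
    q=P[near]
    if len(q)>9: print(n,'key',cv2.minAreaRect((q[:,:2]*1000).astype(np.float32)),np.median(q[:,2]))
    for t in (170,200): 
        try: print(n,'slot',slot(c,thr=t))
        except Exception as e: print(e)
    m=(P[...,2]>.133)&(P[...,2]<.146)&(P[...,0]>.35)&(P[...,0]<.58)&(P[...,1]>-.32)&(P[...,1]<.2)
    s=m.astype(np.uint8); nl,lb=cv2.connectedComponents(cv2.dilate(s,np.ones((3,3))))
    for i in range(1,nl):
        q=P[(lb==i)&m]
        if len(q)>15: print(n,'strap',len(q),cv2.minAreaRect((q[:,:2]*1000).astype(np.float32)),np.median(q[:,2]).round(4))
E
```

```text
time_s: 16.82
ee_pos: [0.5115, 0.3502, 0.2611]
eef_rot: [3.141, 0.001, -3.063]
force: [-0.5, 0.0, 0.0]
grip_width: 0.0616
grip_force: 0.0
time_s: 18.08
ee_pos: [0.5281, 0.1395, 0.3501]
eef_rot: [3.142, 0.001, -3.065]
force: [-0.0, -0.0, -0.6]
grip_width: 0.0608
grip_force: 0.0
side key ((510.1510925292969, 353.4886779785156), (48.46156311035156, 25.606990814208984), 2.8688552379608154) 0.13521682142558045
side slot (array([622.42794923, 237.34681997]), np.float32(82.75964), ((622.4094848632812, 238.4508819580078), (32.73247528076172, 7.5197272300720215), 81.47073364257812))
side slot (array([621.13984613, 236.40912895]), np.float32(3.5161977), ((621.43505859375, 237.7489776611328), (40.95431900024414, 49.18165588378906), 84.2209701538086))
side strap 58 ((465.218994140625, -157.52850341796875), (97.12630462646484, 10.16577434539795), 83.8255386352539) 0.1392
side strap 99 ((445.24737548828125, 20.651697158813477), (12.523289680480957, 90.00737762451172), 28.741640090942383) 0.139
top key ((510.4378662109375, 350.860107421875), (48.39238739013672, 20.207693099975586), 6.65207719802856
[... 632 characters left out ...]
9243469238281, 348.6394958496094), (48.7393913269043, 23.998064041137695), 5.5065813064575195) 0.13807691155259316
wrist slot (array([630.5242464 , 241.61693981]), np.float32(80.03492), ((626.955810546875, 240.8370819091797), (33.10532760620117, 33.205440521240234), 33.03544998168945))
wrist slot (array([630.04086047, 241.23876617]), np.float32(78.62526), ((631.3740234375, 239.30343627929688), (27.820999145507812, 39.72271728515625), 6.515937805175781))
wrist strap 580 ((447.19097900390625, 17.287109375), (12.173334121704102, 90.93759155273438), 27.743555068969727) 0.1422
wrist strap 555 ((465.53759765625, -161.965576171875), (92.13347625732422, 12.275847434997559), 83.75543212890625) 0.1422
```

View pics/wrist5.png

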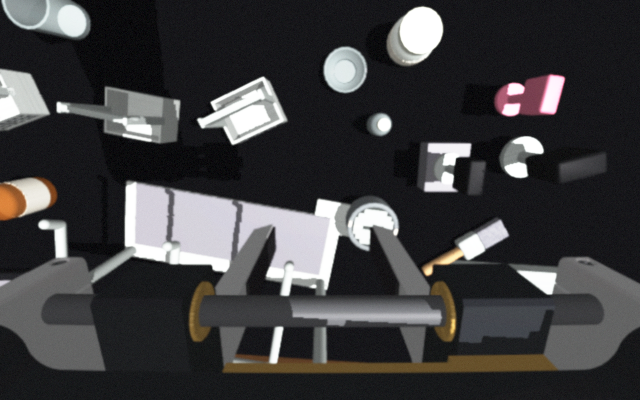

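The wrist view shows the key back in its holder at (475,178), the lock at (372,222), and baskets at (240,110), (145,112) and (15,95). The side camera gives the slot at about 82°, which matches the rack's y direction, so it's locked. The middle basket's strap didn't show up in the mask, so I'll check its cloud.

Run:
```python
from h import *
for n in('wrist5','top5','side5','top0'):
    P=np.load(n+'.npz')['P']
    for lo,hi in((.06,.1),(.1,.12),(.12,.128),(.128,.134),(.134,.146),(.146,.2)):
        m=(P[...,2]>lo)&(P[...,2]<hi)&(abs(P[...,0]-.46)<.09)&(P[...,1]>-.115)&(P[...,1]<-.035)
        q=P[m]
        if len(q)>5: print(n,lo,len(q),np.round(cv2.minAreaRect((q[:,:2]*1000).astype(np.float32))[0:2],1).tolist(),q.mean(0).round(3))
```

```text
side5 0.06 14 [[469.8, -113.0], [9.4, 3.8]] [ 0.469 -0.114  0.08 ]
side5 0.1 10 [[470.5, -113.8], [9.6, 3.9]] [ 0.47  -0.114  0.11 ]
side5 0.134 7 [[469.8, -113.3], [6.2, 7.1]] [ 0.469 -0.113  0.14 ]
```

View pics/side5.png

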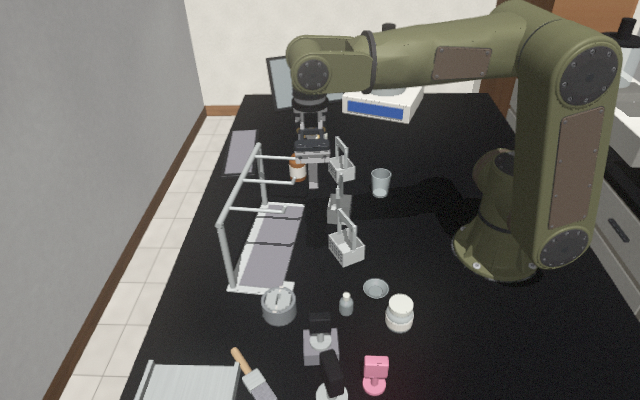

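The side view shows all three baskets upright at (346,240), (340,205) and (341,165), the key in its holder, and the lock slot turned crosswise. The middle basket turns out to be the strap at y=−0.162, and the third lies further right. I'll go over basket A at (0.447, 0.017).

```bash
python3 - <<'E'
from h import *
a=np.radians(-5.16); x=np.array([np.cos(a),np.sin(a)]); y=np.array([-x[1],x[0]]); o=np.array([.669,-.020])
for n in('top0','side0','top5','side5'):
    P=np.load(n+'.npz')['P'].reshape(-1,3); q=P[(P[:,2]>.225)&(P[:,2]<.27)]; l=(q[:,:2]-o); l=np.c_[l@x,l@y,q[:,2]]
    for yy in(-.125,0,.125):
        m=(abs(l[:,1]-yy)<.03)&(abs(l[:,0])<.05); t=(abs(l[:,1]-yy)<.03)&(l[:,0]<-.066)&(l[:,0]>-.1)
        print(n,yy,m.sum(),np.median(l[m],0).round(4),l[m,2].max().round(4) if m.any() else '','tip',t.sum(),l[t].min(0).round(3) if t.any() else '',l[t,2].max().round(3) if t.any() else '')
    m=(abs(l[:,0]-.075)<.02)&(abs(l[:,1]-.06)<.045); print('bar x',np.median(l[m],0).round(4))
    k=(P[:,1]<-.25)&(P[:,1]>-.5)&(abs(P[:,0]-.45)<.09)&(P[:,2]>.132)&(P[:,2]<.146); q=P[k]
    if len(q)>9: print('C',len(q),cv2.minAreaRect((q[:,:2]*1000).astype(np.float32)),np.median(q[:,2]))
E
python3 -m inch '0.3 0 0 0 0 0 0.95;0.3 0 0 0 0 0 0.95;0.3 0 0 0 0 0 0.95;0.3 0 0 0 0 0 0.95;0.3 0 0 0 0 0 0.95;0.3 0 0 0 0 0 0.95;0.3 0 0 0 0 0 0.92;0.3 0 0 0 0 0 0' && python3 -m inch '0.3 -0.46 -0.86 0 0 0 0;0.3 -0.46 -0.86 0 0 0 0;0.3 -0.46 -0.86 0 0 0 0;0.3 -0.46 -0.86 0 0 0 0;0.3 -0.46 -0.86 0 0 0 0;0.3 0 0 1 0 0 0;0.3 0 0 1 0 0 0;0.3 0 0 1 0 0 0;0.3 0 0 1 0 0 0;0.3 0 0 0 0 0 0'
cat >> h.py <<'E'
def strap(c,cen,pr=True):
    P=cloud(c); m=(np.hypot(P[...,0]-cen[0],P[...,1]-cen[1])<.075)&(P[...,2]>.131)&(P[...,2]<.15); q=P[m]
    r=cv2.minAreaRect((q[:,:2]*1000).astype(np.float32)); z=np.median(q[:,2])
    o=st(); print(len(q),r,z.round(4),'tcp',o['ee_pos'].round(4),np.degrees(o['eef_rot']).round(1),o['time_s'])
E
python3 -c "
from h import *
strap(shot('wrist','w6'),(.447,.0174))"
```

```text
top0 -0.125 101 [ 0.0003 -0.1266  0.2402] 0.2457 tip 19 [-0.085 -0.13   0.235] 0.262
top0 0 102 [ 0.001  -0.0016  0.2399] 0.2452 tip 15 [-0.083 -0.005  0.24 ] 0.264
top0 0.125 100 [0.0014 0.1231 0.2398] 0.2443 tip 15 [-0.082  0.12   0.241] 0.262
bar x [0.0707 0.0594 0.2424]
C 68 ((459.7841796875, -398.8473205566406), (11.503297805786133, 91.65027618408203), 21.93325424194336) 0.14122645417551005
side0 -0.125 113 [ 1.000e-04 -1.221e-01  2.363e-01] 0.2411 tip 38 [-0.088 -0.126  0.229] 0.259
side0 0 128 [0.0003 0.0032 0.2368] 0.2418 tip 40 [-0.086 -0.001  0.23 ] 0.258
side0 0.125 151 [0.0006 0.1285 0.2373] 0.2418 tip 41 [-0.085  0.126  0.232] 0.258
bar x [0.0681 0.0643 0.2405]
C 55 ((458.0185546875, -398.06201171875), (13.875021934509277, 97.111328125), 20.610563278198242) 0.1382410993673484
top5 -0.125 99 [ 0.0007 -0.1265  0.2405] 0.2466 tip 21 [-0.085 -0.13   0.235] 0.261
top5 0 103 [ 0.001  -0.0018  0.2407] 0.2466 tip 14 [-0.084 -0.005  0.239] 0.26
top5 0.125 99 [0.0019 0.123  0.2398] 0.2492 tip 0  
bar x [0.0709 0.0606 0.2428]
C 72 ((458.807861328125, -398.6396484375), (11.550596237
[... 189 characters left out ...]
  0.231] 0.257
side5 0.125 153 [-0.0012  0.1283  0.2371] 0.2422 tip 42 [-0.084  0.124  0.232] 0.257
bar x [0.0678 0.0624 0.2403]
C 52 ((458.0406188964844, -397.8717041015625), (13.379122734069824, 96.03768920898438), 20.781103134155273) 0.13855259428045463
time_s: 19.23
ee_pos: [0.528, 0.1418, 0.349]
eef_rot: [3.142, -0.0, 2.067]
force: [-0.7, -0.7, -0.2]
grip_width: 0.061
grip_force: 0.0
time_s: 20.48
ee_pos: [0.4466, 0.0194, 0.2277]
eef_rot: [-3.139, -0.002, 2.069]
force: [0.6, -1.3, 0.5]
grip_width: 0.0612
grip_force: 0.0
812 ((446.9891357421875, 17.412307739257812), (11.840901374816895, 89.46926879882812), 28.23475456237793) 0.1423 tcp [0.4473 0.0193 0.2292] [-180.    -0.   118.5] 20.525
```

The hooks agree in both views (z≈0.240 m, and within a few mm sideways). Grasp basket A.

```bash
python3 -m inch '0.3 -0.05 -0.02 1 0 0 0;0.3 0 0 1 0 0 0;0.3 0 0 1 0 0 0;0.3 0 0 0.7 0 0 0;0.3 0 0 0 0 0 0;-1 0 0 0 0 0 0;-1 0 0 0 0 0 0;-1 0 0 0 0 0 0;-1 0 0 0 0 0 0;-1 0 0 0 0 0 0' 40; python3 -m inch '-1 0 0 -1 0 0 0;-1 0 0 -1 0 0 0;-1 0 0 -1 0 0 0;-1 0 0 -1 0 0 0;-1 0 0 -1 0 0 0;-1 0 0 -0.3 0 0 0;-1 0 0 0 0 0 0.84;-1 0 0 0 0 0 0.84;-1 0 0 0 0 0 0.84;-1 0 0 0 0 0 0.84'; python3 -m inch '-1 0.9 0.745 0 0 0 0;-1 0.9 0.745 0 0 0 0;-1 0.9 0.745 0 0 0 0;-1 0.9 0.745 0 0 0 0;-1 0 0 0 0 0 0;-1 0 0 0 0 0 0'; python3 -c "
from h import *
P=cloud(shot('side','s6')); o=st(); t=o['ee_pos']; q=P[(np.hypot(P[...,0]-t[0],P[...,1]-t[1])<.07)&(P[...,2]>.1)&(P[...,2]<t[2]+.02)]
print(t,np.degrees(o['eef_rot']),np.histogram(q[:,2],10))"
```

```text
time_s: 21.78
ee_pos: [0.4475, 0.0173, 0.1179]
eef_rot: [3.142, 0.0, 2.065]
force: [-0.2, -0.8, -0.6]
grip_width: 0.0145
grip_force: 0.0
time_s: 23.02
ee_pos: [0.4471, 0.0174, 0.2756]
eef_rot: [-3.14, 0.0, 1.474]
force: [0.2, 0.4, -2.9]
grip_width: 0.0075
grip_force: 40.0
time_s: 23.78
ee_pos: [0.546, 0.1164, 0.2758]
eef_rot: [-3.14, 0.001, 1.478]
force: [-0.3, -0.3, -3.1]
grip_width: 0.0072
grip_force: 40.0
[0.54599002 0.11617485 0.27622384] [-1.79942524e+02  2.31055552e-02  8.46875101e+01] (array([294, 230, 267, 271,  45,  45,  57,  49,  58,  97]), array([0.13708769, 0.15297533, 0.16886296, 0.1847506 , 0.20063823,
       0.21652587, 0.2324135 , 0.24830114, 0.26418877, 0.28007641,
       0.29596404]))
```

View pics/s6.png

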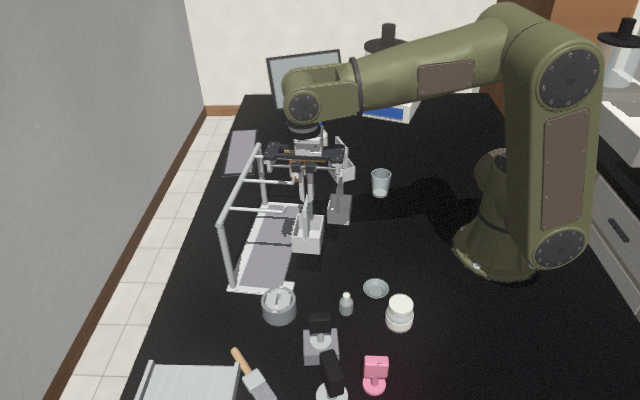

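The side view shows the basket held level at (308,232) in front of hook3. The cloud puts it about 14 mm lower in the grip than planned, because the fingers closed during the lift. I'll raise to compensate and then go in along the prong.

```bash
python3 -m inch '-1 0 0 -0.6 0 0 0;-1 0 0 0 0 0 0;-1 0 0.75 0 0 0 0;-1 0 0.75 0 0 0 0;-1 0 0.75 0 0 0 0;-1 0 0.75 0 0 0 0;-1 0 0.75 0 0 0 0;-1 0 0.75 0 0 0 0;-1 0 0 0 0 0 0;-1 0 0 0 0 0 0'; python3 -m inch '-1 0 0 0.5 0 0 0;-1 0 0 0.3 0 0 0;-1 0 0 0 0 0 0;-1 0 0 0 0 0 0'; python3 -c "
from h import *
P=cloud(shot('side','s7')); o=st(); t=o['ee_pos']; q=P[(np.hypot(P[...,0]-t[0],P[...,1]-t[1])<.06)&(P[...,2]>.07)&(P[...,2]<t[2]+.02)]
print(t,np.histogram(q[:,2],np.arange(.08,.3,.01)))"
```

```text
time_s: 25.08
ee_pos: [0.6803, 0.1041, 0.2944]
eef_rot: [-3.141, 0.0, 1.478]
force: [-0.2, 0.4, -1.3]
grip_width: 0.0076
grip_force: 40.0
time_s: 25.58
ee_pos: [0.6809, 0.1043, 0.2712]
eef_rot: [3.141, -0.0, 1.478]
force: [-0.2, -0.0, -0.9]
grip_width: 0.0073
grip_force: 40.0
[0.68092222 0.10423264 0.27130382] (array([  0,   0,   0,   0,   0, 145, 156, 159, 161, 190, 226,  61,  18,
        29,  34, 162,  37,  43,  32,  83,  41]), array([0.08, 0.09, 0.1 , 0.11, 0.12, 0.13, 0.14, 0.15, 0.16, 0.17, 0.18,
       0.19, 0.2 , 0.21, 0.22, 0.23, 0.24, 0.25, 0.26, 0.27, 0.28, 0.29]))
```

```bash
python3 -m inch '-1 0 0 0.15 0 0 0;-1 0 0 0.1 0 0 0;-1 0 0 0 0 0 0;-1 0 0 0 0 0 0'; python3 -m inch '-1 0 0 0.08 0 0 0;-1 0 0 0.05 0 0 0;-1 0 0 0 0 0 0'
```

```text
time_s: 26.12
ee_pos: [0.6809, 0.1042, 0.2634]
eef_rot: [3.141, -0.0, 1.478]
force: [0.3, 0.8, -2.4]
grip_width: 0.0074
grip_force: 40.0
time_s: 26.5
ee_pos: [0.681, 0.1042, 0.2603]
eef_rot: [3.14, -0.0, 1.478]
force: [-0.6, -0.2, 4.0]
grip_width: 0.0073
grip_force: 40.0
```

View pics/s7.png

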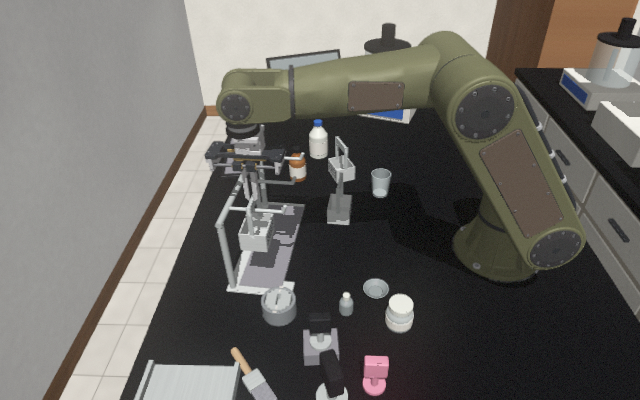

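The side view shows basket A around its prong at (255,235), and the force jump to +4 N means the strap is resting on it. Release, rise and head for basket B.

```bash
python3 -m inch '0 0 0 0 0 0 0;0 0 0 0 0 0 0;0 0 0 0 0 0 0;0 0 0 0 0 0 0;0 0 0 -0.3 0 0 0;0 0 0 -0.6 0 0 0;0.3 0 0 -1 0 0 0;0.3 0 0 -1 0 0 0;0.3 0 0 0 0 0 0'; python3 -m inch '0.3 -0.95 -0.63 0 0 0 0;0.3 -0.95 -0.63 0 0 0 0;0.3 -0.95 -0.63 0 0 0 0;0.3 -0.95 -0.63 0 0 0 0;0.3 -0.95 -0.63 0 0 0 0;0.3 -0.95 -0.63 0 0 0 0;0.3 -0.95 -0.63 0 0 0 0;0.3 -0.95 -0.63 0 0 0 0;0.3 -0.95 -0.63 0 0 0 0;0.3 -0.95 -0.63 0 0 0 0' ; python3 -m inch '0.3 0 0 1 0 0 0;0.3 0 0 1 0 0 0;0.3 0 0 1 0 0 0;0.3 0 0 0.6 0 0 0;0.3 0 0 0 0 0 0;0.3 0 0 0 0 0 0'
python3 - <<'E'
from h import *
strap(shot('wrist','w8'),(.466,-.162)); 
a=np.radians(-5.16); x=np.array([np.cos(a),np.sin(a)]); y=np.array([-x[1],x[0]]); o=np.array([.669,-.020])
for n in('side','top'):
    P=cloud(shot(n,n+'8')).reshape(-1,3); l=np.c_[(P[:,:2]-o)@x,(P[:,:2]-o)@y,P[:,2]]
    q=l[(abs(l[:,0])<.066)&(abs(l[:,1]-.125)<.06)&(l[:,2]>.2535)&(l[:,2]<.28)]; print(n,len(q),q.mean(0).round(4),q.min(0).round(3),q.max(0).round(3))
E
```

```text
time_s: 27.62
ee_pos: [0.6812, 0.1042, 0.3495]
eef_rot: [3.137, -0.001, 1.478]
force: [0.7, -0.8, -0.7]
grip_width: 0.061
grip_force: 0.0
time_s: 28.88
ee_pos: [0.4653, -0.1628, 0.3456]
eef_rot: [-3.141, -0.0, 1.478]
force: [0.6, -0.4, 0.2]
grip_width: 0.061
grip_force: 0.0
time_s: 29.62
ee_pos: [0.4665, -0.1622, 0.239]
eef_rot: [3.141, 0.0, 1.478]
force: [-0.0, 0.9, 0.8]
grip_width: 0.0613
grip_force: 0.0
786 ((466.1348571777344, -161.7206573486328), (89.08232116699219, 11.484715461730957), 83.0184555053711) 0.1424 tcp [ 0.4666 -0.1622  0.2392] [179.9   0.   84.7] 29.675
side 136 [-0.0012  0.1306  0.2623] [-0.007  0.081  0.254] [0.006 0.173 0.268]
top 113 [0.0007 0.124  0.2647] [-0.005  0.079  0.254] [0.009 0.17  0.273]
```

Basket A hangs correctly: strap at local (0, 0.125), strap top 0.265 m. Grasp B, leaving more time for the fingers to close.

```bash
python3 -m inch '0.3 0 0 1 0 0 0.1;0.3 0 0 1 0 0 0;0.3 0 0 1 0 0 0;0.3 0 0 1 0 0 0;-1 0 0 0 0 0 0;-1 0 0 0 0 0 0;-1 0 0 0 0 0 0;-1 0 0 0 0 0 0;-1 0 0 0 0 0 0;-1 0 0 0 0 0 0'; python3 -m inch '-1 0 0 0 0 0 0;-1 0 0 -1 0 0 -0.1;-1 0 0 -1 0 0 0;-1 0 0 -1 0 0 0;-1 0 0 -1 0 0 0;-1 0 0 -1 0 0 0;-1 0 0 -0.35 0 0 0;-1 0 0 0 0 0 0'; python3 -m inch '-1 0.885 0.3 0 0 0 0;-1 0.885 0.3 0 0 0 0;-1 0.885 0.3 0 0 0 0;-1 0.885 0.3 0 0 0 0;-1 0.885 0.3 0 0 0 0;-1 0.885 0.3 0 0 0 0;-1 0 0 0 0 0 0;-1 0 0 0 0 0 0'; python3 -c "
from h import *
P=cloud(shot('side')); o=st(); t=o['ee_pos']; q=P[(np.hypot(P[...,0]-t[0],P[...,1]-t[1])<.06)&(P[...,2]>.07)&(P[...,2]<t[2]+.02)]
print(t,np.histogram(q[:,2],np.arange(.12,.3,.01)))"
```

```text
time_s: 31.02
ee_pos: [0.4663, -0.1621, 0.1185]
eef_rot: [-3.142, 0.0, 1.461]
force: [0.2, -0.2, -1.5]
grip_width: 0.0076
grip_force: 40.0
time_s: 32.02
ee_pos: [0.4664, -0.1622, 0.2786]
eef_rot: [-3.142, 0.0, 1.478]
force: [0.9, 0.8, -2.6]
grip_width: 0.0078
grip_force: 40.0
time_s: 33.02
ee_pos: [0.5345, -0.0089, 0.2779]
eef_rot: [-3.14, 0.0, 1.478]
force: [-0.6, -0.4, -1.8]
grip_width: 0.0078
grip_force: 40.0
[ 0.53448374 -0.00912945  0.27824982] (array([  0,   0,   0,  23, 157, 129, 137, 136, 154, 145,  28,  35,  31,
        24,  15,  20,  42]), array([0.12, 0.13, 0.14, 0.15, 0.16, 0.17, 0.18, 0.19, 0.2 , 0.21, 0.22,
       0.23, 0.24, 0.25, 0.26, 0.27, 0.28, 0.29]))
```

B sits as planned (box bottom about 0.16 m). In along hook2 and down.

```bash
python3 -m inch '-1 0 0.75 0 0 0 0;-1 0 0.75 0 0 0 0;-1 0 0.75 0 0 0 0;-1 0 0.75 0 0 0 0;-1 0 0.75 0 0 0 0;-1 0 0.75 0 0 0 0;-1 0 0 0 0 0 0;-1 0 0 0.6 0 0 0;-1 0 0 0.4 0 0 0;-1 0 0 0 0 0 0'; python3 -m inch '-1 0 0 0.08 0 0 0;-1 0 0 0.05 0 0 0;-1 0 0 0 0 0 0;-1 0 0 0 0 0 0'
```

```text
time_s: 34.33
ee_pos: [0.6686, -0.0212, 0.2482]
eef_rot: [-3.14, 0.0, 1.478]
force: [0.1, -0.7, -1.8]
grip_width: 0.0078
grip_force: 40.0
time_s: 34.83
ee_pos: [0.6693, -0.021, 0.2452]
eef_rot: [3.141, -0.0, 1.478]
force: [1.0, -0.6, -1.2]
grip_width: 0.0076
grip_force: 40.0
```

```bash
python3 -m inch '-1 0 0 0.08 0 0 0;-1 0 0 0 0 0 0;-1 0 0 0 0 0 0'
```

```text
time_s: 35.2
ee_pos: [0.6694, -0.021, 0.2432]
eef_rot: [3.141, -0.0, 1.478]
force: [0.7, -0.2, 5.4]
grip_width: 0.0077
grip_force: 40.0
```

Contact (+5.4 N). Release, rise and move over basket C.

```bash
python3 -m inch '0 0 0 0 0 0 0;0 0 0 0 0 0 0;0 0 0 0 0 0 0;0 0 0 0 0 0 0;0 0 0 -0.3 0 0 0;0 0 0 -1 0 0 0;0.3 0 0 -1 0 0 0;0.3 0 0 -1 0 0 0;0.3 0 0 0 0 0 0'; python3 -m inch '0.3 -0.94 -0.415 0 0 0 0;0.3 -0.94 -0.415 0 0 0 0;0.3 -0.94 -0.415 0 0 0 0;0.3 -0.94 -0.415 0 0 0 0;0.3 -0.94 -0.415 0 0 0 0;0.3 -0.94 -0.415 0 0 0 0;0.3 -0.94 -0.415 0 0 0 0;0.3 -0.94 -0.415 0 0 0 0;0.3 -0.94 -0.415 0 0 0 0;0.3 -0.94 -0.415 0 0 0 0' ; python3 -m inch '0.3 -0.94 -0.415 0 0 0 0;0.3 -0.94 -0.415 0 0 0 0;0.3 -0.94 -0.415 0 0 0 0;0.3 -0.94 -0.415 0 0 0 0;0.3 0 0 0 0 0 -0.9;0.3 0 0 0 0 0 -0.9;0.3 0 0 0 0 0 -0.8;0.3 0 0 1 0 0 0;0.3 0 0 1 0 0 0;0.3 0 0 0 0 0 0'
cat > hang.py <<'E'
from h import *
def hung():
    a=np.radians(-5.16); x=np.array([np.cos(a),np.sin(a)]); y=np.array([-x[1],x[0]]); o=np.array([.669,-.020])
    for n in('side','top'):
        P=cloud(shot(n,n+str(int(st()['time_s'])))).reshape(-1,3); l=np.c_[(P[:,:2]-o)@x,(P[:,:2]-o)@y,P[:,2]]
        for yy in(-.125,0,.125):
            q=l[(abs(l[:,0])<.066)&(abs(l[:,1]-yy)<.06)&(l[:,2]>.2535)&(l[:,2]<.28)]
            if len(q)>5: print(n,yy,len(q),q.mean(0).round(4),q.min(0).round(3),q.max(0).round(3))
E
python3 - <<'E'
from hang import *
strap(shot('wrist','w9'),(.459,-.3985)); hung()
E
```

```text
time_s: 36.33
ee_pos: [0.6697, -0.021, 0.3446]
eef_rot: [3.137, -0.0, 1.478]
force: [-0.0, 0.2, 0.0]
grip_width: 0.0606
grip_force: 0.0
time_s: 37.58
ee_pos: [0.5185, -0.291, 0.3407]
eef_rot: [-3.141, -0.001, 1.478]
force: [0.6, 0.3, 0.2]
grip_width: 0.0612
grip_force: 0.0
time_s: 38.83
ee_pos: [0.4586, -0.3974, 0.2791]
eef_rot: [-3.14, -0.004, 1.932]
force: [-0.3, 0.7, 0.5]
grip_width: 0.0611
grip_force: 0.0
606 ((459.3846740722656, -400.2724914550781), (11.675210952758789, 89.50218200683594), 21.524682998657227) 0.1424 tcp [ 0.4591 -0.3978  0.2812] [-1.800e+02 -1.000e-01  1.107e+02] 38.875
side 0 102 [-0.0016  0.006   0.2625] [-0.006 -0.045  0.254] [0.006 0.05  0.268]
side 0.125 137 [-0.001   0.1307  0.2621] [-0.007  0.079  0.254] [0.006 0.174 0.268]
top 0 115 [-1.000e-04 -2.200e-03  2.648e-01] [-0.005 -0.045  0.254] [0.006 0.044 0.272]
top 0.125 111 [0.0008 0.1238 0.2652] [-0.004  0.08   0.254] [0.007 0.171 0.275]
```

Both baskets are hanging well. Grasp C.

```bash
python3 -m inch '0.3 -0.06 -0.02 1 0 0 -0.05;0.3 0 0 1 0 0 0;0.3 0 0 1 0 0 0;0.3 0 0 1 0 0 0;0.3 0 0 1 0 0 0;0.3 0 0 0.45 0 0 0;0.3 0 0 0 0 0 0'; python3 -m inch '-1 0 0 0 0 0 0;-1 0 0 0 0 0 0;-1 0 0 0 0 0 0;-1 0 0 0 0 0 0;-1 0 0 0 0 0 0;-1 0 0 0 0 0 0;-1 0 0 0 0 0 0'; python3 -m inch '-1 0 0 -1 0 0 0;-1 0 0 -1 0 0 0;-1 0 0 -1 0 0 0;-1 0 0 -1 0 0 0;-1 0 0 -1 0 0 0;-1 0 0 -0.35 0 0 0;-1 0 0 0 0 0 0.9;-1 0 0 0 0 0 0.9;-1 0 0 0 0 0 0.85;-1 0 0 0 0 0 0'; python3 -c "
from h import *
P=cloud(shot('side')); o=st(); t=o['ee_pos']; q=P[(np.hypot(P[...,0]-t[0],P[...,1]-t[1])<.06)&(P[...,2]>.07)&(P[...,2]<t[2]+.02)]
print(t,np.degrees(o['eef_rot']),np.histogram(q[:,2],np.arange(.12,.3,.01)))"
```

```text
time_s: 39.85
ee_pos: [0.4595, -0.4, 0.1185]
eef_rot: [-3.142, -0.0, 1.941]
force: [0.2, 0.0, 0.4]
grip_width: 0.0606
grip_force: 0.0
time_s: 40.72
ee_pos: [0.4593, -0.3999, 0.1181]
eef_rot: [-3.142, -0.0, 1.941]
force: [0.0, 0.6, -0.6]
grip_width: 0.0076
grip_force: 40.0
time_s: 41.98
ee_pos: [0.4592, -0.3998, 0.2775]
eef_rot: [-3.14, -0.001, 1.479]
force: [0.3, -0.0, -1.7]
grip_width: 0.0081
grip_force: 40.0
[ 0.45924713 -0.39977032  0.27772841] [-1.79940747e+02 -4.65052135e-02  8.48947236e+01] (array([  0,   0,   0,  12,  56,  90,  88,  93, 100,  75,  18,  17,  17,
        11,   9,  16,  26]), array([0.12, 0.13, 0.14, 0.15, 0.16, 0.17, 0.18, 0.19, 0.2 , 0.21, 0.22,
       0.23, 0.24, 0.25, 0.26, 0.27, 0.28, 0.29]))
```

```bash
python3 -m inch '-1 0.91 0.13 0 0 0 0;-1 0.91 0.13 0 0 0 0;-1 0.91 0.13 0 0 0 0;-1 0.91 0.13 0 0 0 0;-1 0.91 0.13 0 0 0 0;-1 0.91 0.13 0 0 0 0;-1 0.91 0.13 0 0 0 0;-1 0.91 0.13 0 0 0 0;-1 0.91 0.13 0 0 0 0;-1 0.91 0.13 0 0 0 0'; python3 -m inch '-1 0 0 0 0 0 0;-1 0 0 0 0 0 0'
```

```text
time_s: 43.28
ee_pos: [0.5234, -0.1308, 0.2783]
eef_rot: [-3.141, -0.0, 1.482]
force: [0.1, -1.4, -2.5]
grip_width: 0.008
grip_force: 40.0
time_s: 43.52
ee_pos: [0.5232, -0.1321, 0.2784]
eef_rot: [-3.141, 0.0, 1.48]
force: [0.4, 0.1, -1.7]
grip_width: 0.0075
grip_force: 40.0
```

```bash
python3 -m inch '-1 0 0.75 0 0 0 0;-1 0 0.75 0 0 0 0;-1 0 0.75 0 0 0 0;-1 0 0.75 0 0 0 0;-1 0 0.75 0 0 0 0;-1 0 0.75 0 0 0 0;-1 0 0 0 0 0 0;-1 0 0 0.6 0 0 0;-1 0 0 0.4 0 0 0;-1 0 0 0 0 0 0'; python3 -m inch '-1 0 0 0.08 0 0 0;-1 0 0 0.08 0 0 0;-1 0 0 0 0 0 0;-1 0 0 0 0 0 0'
```

```text
time_s: 44.78
ee_pos: [0.6572, -0.1444, 0.2478]
eef_rot: [-3.14, -0.0, 1.478]
force: [-0.0, -0.3, -3.1]
grip_width: 0.0076
grip_force: 40.0
time_s: 45.28
ee_pos: [0.6578, -0.1441, 0.244]
eef_rot: [3.141, 0.0, 1.478]
force: [0.1, -0.5, -2.6]
grip_width: 0.0077
grip_force: 40.0
```

```bash
python3 -m inch '-1 0 0 0.06 0 0 0;-1 0 0 0 0 0 0;-1 0 0 0 0 0 0'
```

```text
time_s: 45.65
ee_pos: [0.6579, -0.1441, 0.2428]
eef_rot: [3.14, 0.0, 1.478]
force: [-1.8, 0.6, 5.3]
grip_width: 0.0077
grip_force: 40.0
```

Contact. Release, rise and retreat, then check everything.

```bash
python3 -m inch '0 0 0 0 0 0 0;0 0 0 0 0 0 0;0 0 0 0 0 0 0;0 0 0 0 0 0 0;0 0 0 -0.3 0 0 0;0 0 0 -1 0 0 0;0 0 0 -1 0 0 0;0 0 0 -1 0 0 0;0 0 0 0 0 0 0'; python3 -m inch '0 0 -1 0 0 0 0;0 0 -1 0 0 0 0;0 0 -1 0 0 0 0;0 0 -1 0 0 0 0;0 0 -1 0 0 0 0;0 0 -1 0 0 0 0;0 0 -1 0 0 0 0;0 0 0 0 0 0 0;0 0 0 0 0 0 0'
python3 - <<'E'
from hang import *
hung(); c=shot('side','final'); print(slot(c,thr=170)[1:])
P=cloud(c)
for n in('side','top'):
    P=cloud(shot(n)); q=P[(abs(P[...,0]-.512)<.06)&(abs(P[...,1]-.35)<.05)&(P[...,2]>.131)&(P[...,2]<.142)]
    print('key',cv2.minAreaRect((q[:,:2]*1000).astype(np.float32)),np.median(q[:,2]))
E
```

```text
time_s: 46.78
ee_pos: [0.6582, -0.1442, 0.344]
eef_rot: [3.137, 0.001, 1.478]
force: [-0.6, -0.1, -0.0]
grip_width: 0.0473
grip_force: 0.0
time_s: 47.9
ee_pos: [0.449, -0.1248, 0.3407]
eef_rot: [-3.141, -0.0, 1.478]
force: [0.3, -0.3, -0.9]
grip_width: 0.0469
grip_force: 0.0
side -0.125 84 [-0.002  -0.1172  0.2622] [-0.006 -0.167  0.254] [ 0.004 -0.075  0.268]
side 0 106 [-0.0016  0.0073  0.2623] [-0.007 -0.047  0.254] [0.006 0.05  0.268]
side 0.125 137 [-0.0012  0.1317  0.2624] [-0.006  0.08   0.254] [0.006 0.174 0.268]
top -0.125 110 [-1.000e-04 -1.245e-01  2.647e-01] [-0.006 -0.167  0.254] [ 0.007 -0.081  0.271]
top 0 114 [-1.000e-04 -2.300e-03  2.652e-01] [-0.005 -0.045  0.254] [0.008 0.044 0.273]
top 0.125 109 [0.0008 0.1254 0.2654] [-0.004  0.08   0.254] [0.008 0.17  0.273]
(np.float32(82.75964), ((622.4094848632812, 238.4508819580078), (32.73247528076172, 7.5197272300720215), 81.47073364257812))
key ((510.20684814453125, 352.437744140625), (48.498146057128906, 25.602548599243164), 2.5343170166015625) 0.1351980424774114
key ((510.81591796875, 349.3538818359375), (48.102073669433594, 22.072355270385742), 2.7196192741394043) 0.13656126868258633
```

View pics/final.png

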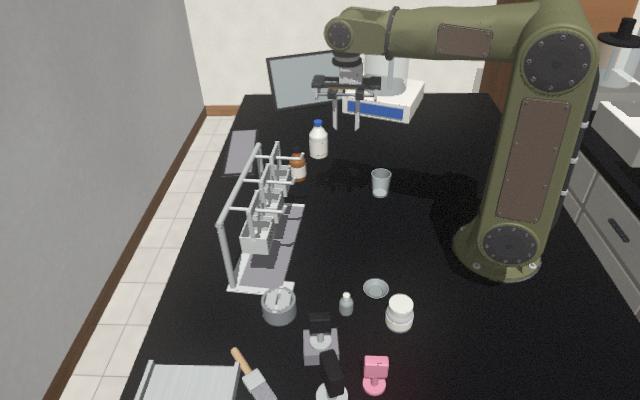

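The final view shows the three baskets hanging from their prongs at (257,235), (270,205) and (282,178), the key in its holder at (320,335), the slot crosswise at (278,297), and the bystanders where they were. Handing in.

```bash
python3 -c "
from station import ticket
print(ticket.hand_in())"
```

```text
the job is handed in; nothing more can be done
None
```

I handed the job in at about 48 s of the 208 s allowed, though no verdict came back: the last camera check showed the rack locked, the key upright in its holder, one basket hanging on each of the three hooks, and the bystanders where they stood.

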